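Load the guarded riveting station

ROBOT

A 6-joint arm with a two-finger parallel gripper is mounted at the origin on the work surface. World frame = base frame: x ahead of the robot, y to its left, z up, the work surface at z = 0. Lengths are in mm, angles in rad, forces in N, time in s.
With the tool pointing down it reaches from about 275 to 1000 mm from the base axis. Payload 8.4 kg.
Tool frame: the origin (TCP) lies between the finger pads; the fingertips stand 17 mm ahead of it and the grasp point (between the pads) lies 2 mm behind it; z points along the fingers, y is the line along which they close (so a half turn about z gives the same grasp; the last joint's range is limited). The gripper opens to 85 mm and grips with 20 to 120 N. Pads are 22 mm wide; open, the fingers measure 114 mm over their backs; the gripper's body (76 mm by 85 mm) begins 54 mm behind the grasp point. The pads swing forward as they close: fully open they stand 13 mm farther back than shut.
Start: joints at [-1.167, 0.353, 1.633, -0, 1.155, -0.002], TCP at [246.72, -574.245, 248.281] pointing down, gripper open.
Joint ranges: [-2.63, 2.63], [-0.92, 2.1], [0.06, 2.66], [-1.3, 4.44], [0, 2.69], [-3.02, 3.02]. Speed limits (rad/s): [2.22, 2.22, 2.79, 3.14, 3.14, 3.14].

INTERFACE

Orientations are given as [roll, pitch, yaw] about the fixed x, y, z axes, in that order (R = Rz(yaw) Ry(pitch) Rx(roll)).
In Python, from rig import sense, grab_frame, sign_off gives the robot as it stands. The module is installed in compiled form; this text tells all that it offers.
- The arm moves only by the tool send_rows, never from a script. Its argument "moves" is a list that holds one entry, the list of rows, each a list of 7 numbers: the shift along the world's x, y, z in m, then the turn, a rotation vector about the world's x, y, z in rad, then the opening, from -1 (shut) to 1 (fully open). In form: [[[dx, dy, dz, rx, ry, rz, jaw], ...]]. A call has 1 to 10 rows; each row shifts and turns the commanded pose from where the row before left it; what a row does not reach is not made up. A row lasts 1/10 s, in which the tool goes at most 50 mm and 8.59 degrees, less where a joint would pass 70% of its speed; a pose out of reach is approached as far as the arm can. A call with a gripper value outside its range is refused whole. The fingers move at their own pace and stop on an object; "grip_force" is the grip in N (left out, the last holds). Time passes only in rows, so rows that do not move let the fingers close. It gives the time, the measured TCP pose, the force, the opening and the grip force at its end, in the units of the state.
- sense(): the state, without advancing time (a new reading comes with each control period).
- grab_frame(name): name is "scene" or "top" or "wrist"; returns a dict with "img" (480x640x3 uint8, red, green, blue), "mtx" (3x3 intrinsics, pixels), "dist" ([k1, k2, p1, p2, k3] as OpenCV has them; the pictures are not rectified), "rvec" (rotation vector, rad) and "tvec" (3), from world to camera coordinates, as OpenCV has them; the wrist camera has in their place "T_tool_cam" (4x4, takes a point from camera to tool coordinates, whose origin is the TCP and whose axes are the flange's). Camera axes: x right, y down, z forward; pixel columns grow to the right and rows downward; lengths in mm; the calibration is good to about 2 mm. A picture is of the moment at which its call begins: read the wrist's pose just before it. There is no depth.
- sign_off(): hands the job in; it is judged then, once.
The state is a dict: "clock": time; "qpos": joint angles; "qvel": joint speeds; "joint_efforts": joint torques, N m; "eef_pos": TCP position; "tcp_rot": TCP orientation; "contact_force": force on the tool from outside, world axes, zero at the start; "wrist_torque": the same for the moment, N m; "opening": opening from 0.0 (shut) to 1.0 (fully open); "grasp_force": force on a finger pad.
Only numpy, scipy, OpenCV 4.12 (cv2) and the standard library are available. Lean on these libraries where they do the work, as an engineer would, in place of code of your own. Each camera call takes 0.05 s, during which the arm holds its last target. There are 200 camera calls.

TASK

Load the riveting station: lift the clear sliding guard by its black handle until it is well clear of the aluminium part, push the carriage all the way in by its orange tab so the part rides in with it, then bring the guard fully down again. Handle the guard and carriage smoothly, without slamming either; do not touch the part itself, and leave the spray bottle and rivet tub where they are.

Things in the scene. Friction and masses are not known exactly. Their poses are not given: they have to be found in the camera images.
- station: Fixed grey base plate 420 x 340 x 12 mm with a roofless riveting enclosure. Origin on the table under the middle of the guard's plane; x points into the enclosure, away from the robot. Two green guide posts at x = 0, y = +/-142 mm, 302 mm tall, 260 mm apart. Behind: side windows (171 mm tall), back plate at x = 190 mm (122 mm tall). Rivet heads stick out to y = +/-220 mm at x = 50 mm, z = 75 mm.
- guard (a joint): Height in m of the clear guard above fully closed: 0 = down on its sill, 0.125 = top of travel. It is counterbalanced with some friction: it stays at whatever height it is left. Lifting takes about 12 N, lowering about 3 N of push.
- guard_handle (a point): Middle of the guard's black handle bar: 16 x 16 mm section, 140 mm long along station y, on two posts at y = +/-64 mm, 37 mm free gap under it. It is 200 mm above the table with the guard down, 325 mm at full travel. The guard, 256 mm wide, up to 12 mm thick, hangs below: top rail 45 mm, yellow lower edge 170 mm below this point.
- carriage (a joint): Travel in m of the carriage along the station's x: 0 = out, in front of the guard, 0.100 = fully in at its stop. Friction about 2 N; it stays where it is left.
- carriage_tab (a point): Middle of the top edge of the carriage's upright orange push tab: plate 64 mm wide (station y), 10 mm thick (x), 72 mm tall, top edge 86 mm above the table. At station x = -180 mm with the carriage out, -80 mm with it in: always in front of the guard. The tray with the part is centred 130 mm behind it (+x), joined by a flat bar that passes under the closed guard.
- part: Loose aluminium box section 56 mm (x) x 140 mm (y) x 75 mm high, about 0.35 kg, standing in the carriage's tray between 10 mm high lips with 3 mm of play. Origin at the centre of its underside, 28 mm above the table; its top is 103 mm above the table. With the guard less than 75 mm up the part strikes the guard's lower edge.
- spray: Clear spray bottle with black trigger head, 66 mm across, 177 mm tall, standing on the table near the station. Origin at the centre of its underside. Bystander.
- tub: Red open tub of rivets, 110 x 80 x 45 mm, on the table near the station. Origin at the centre of its underside. Bystander.

How it is judged (in metres and radians):
On the way, in this order (a step that is already met when the one before it is completed fails the run):
1. the guard is raised clear of the part (75 mm or more) while the carriage is still out (less than 30 mm in) (value of joint guard above 0.075 m and value of joint carriage below 0.03 m), for 0.2 s.
2. with the guard still raised, the carriage is fully in (within 5 mm of its stop) with the part upright in its tray (value of joint guard above 0.07 m and value of joint carriage above 0.095 m and angle between part's own z axis and vertical below 0.08 rad and x of part in the frame of station between 0.04 and 0.06 m and y of part in the frame of station between -0.012 and 0.012 m), for 0.2 s.
At the end, for the whole second after the job is handed in: The guard is down (within 5 mm of its sill), the carriage is in (within 5 mm of its stop), the part stands upright (within 0.08 rad) and still in the tray inside the enclosure (within 10 mm along and 12 mm across of the tray's middle, which is 50 mm behind the guard) (value of joint guard below 0.005 m and value of joint carriage above 0.095 m and angle between part's own z axis and vertical below 0.08 rad and x of part in the frame of station between 0.04 and 0.06 m and y of part in the frame of station between -0.012 and 0.012 m and linear speed of part below 0.02 m/s); the robot touches nothing.
It fails at once if the robot touches the part (contact force between any of the fingers, the arm and part above 1 N).
It fails at once if the guard is slammed (comes down faster than 0.5 m/s) (velocity of joint guard below -0.5 m/s).
It fails at once if the carriage is slammed (goes in faster than 0.5 m/s) (velocity of joint carriage above 0.5 m/s).
It fails at once if the part tips over (more than 0.35 rad) (angle between part's own z axis and vertical above 0.35 rad).
It fails at once if a bystander is moved by more than 30 mm or tipped (distance of any of spray, tub from where it was at the start of the episode above 0.03 m or angle between any of spray, tub's own z axis and vertical above 0.4 rad).
It also fails if it takes over 58 s, if anything falls off the work surface, if the arm or the gripper's body presses on something with over 40 N, if the wrist force passes 120 N, or if a joint passes its speed limit or range.

## Working session

There is one attempt and no reset: what is moved stays moved. The work goes in short steps, Python scripts to look and compute and a tool call to move; the robot and the scene stay as the last step left them, time stands still between calls to the robot, and variables do not carry over. Pictures are saved under pics/ and viewed, at most 10 in all, crops included, and the job is handed in when it is done.

Besides the shell and the picture viewer there is one more tool, called in YAML: its name, and indented under it one key for each argument. send_rows: Moves the arm, as the interface text tells. Its arguments: {"type":"object","properties":{"moves":{"type":"array"},"grip_force":{"type":"number"}},"required":["moves"]}

```bash
mkdir -p pics
python3 - <<'E'
from rig import sense, grab_frame
import cv2,pickle
d={}
for n in("scene","top"):
    f=grab_frame(n); d[n]=f; cv2.imwrite(f"pics/{n}0.png",f["img"][:,:,::-1])
    print(n,f["mtx"].tolist(),f["dist"],f["rvec"],f["tvec"])
pickle.dump(d,open("f0.pkl","wb"))
print(sense())
E
```

```text
scene [[438.7212059141047, 0.0, 323.4536161821513], [0.0, 438.7212059141047, 241.71524080105254], [0.0, 0.0, 1.0]] [-0.07354891  0.          0.          0.          0.        ] [ 2.00413172  1.15187164 -0.5637819 ] [-280.73099318 -192.18972749 1279.80284654]
top [[488.98239096700354, 0.0, 309.8344536911124], [0.0, 488.98239096700354, 237.60441800971452], [0.0, 0.0, 1.0]] [-0.06007791  0.          0.          0.          0.        ] [ 2.20127342 -2.20218471  0.00253796] [  35.07321968  556.27910251 1255.90809398]
{'clock': 0.1, 'qpos': array([-1.16741742e+00,  3.53601057e-01,  1.63406065e+00,  1.34920016e-05,
        1.15517063e+00, -2.46011629e-03]), 'qvel': array([ 1.51191195e-03, -7.90365023e-04, -2.84929678e-03,  2.53067036e-03,
       -7.15142844e-05, -7.82408980e-04]), 'joint_efforts': array([ 4.11087767e-04, -6.06357837e+01, -3.42821181e+01, -5.97472109e-06,
        3.89466702e-03, -3.99608155e-05]), 'eef_pos': array([ 246.55646235, -573.87915375,  247.6225045 ]), 'tcp_rot': array([-3.14035301e+00, -1.53862964e-05,  4.05833557e-01]), 'contact_force': array([-0.573414  ,  0.83973272, -0.06687909]), 'wrist_torque': array([ 0.02325193, -0.03800717,  0.03374027]), 'grasp_force': 0.0, 'opening': 1.002849966178635}
```

View pics/scene0.png

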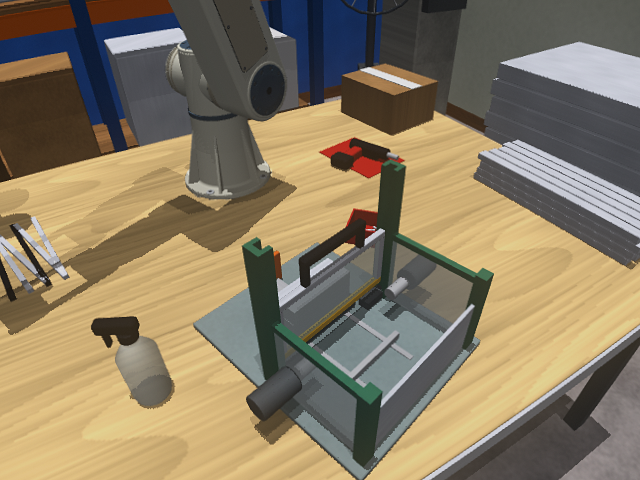

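View pics/top0.png

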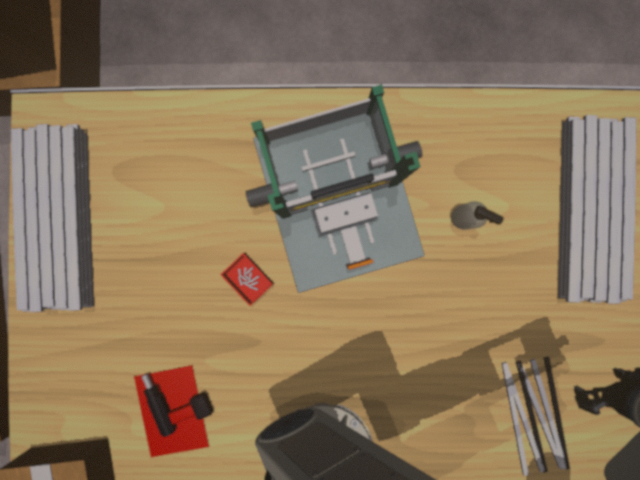

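The top view shows the station yawed about 13°, the handle near (343,187), the tab near (360,264), the tub at (247,279) and the spray bottle at (468,215). I'll zoom in for keypoints.

Run:
```python
import pickle,cv2
d=pickle.load(open("f0.pkl","rb"))
cv2.imwrite("pics/top_crop.png",cv2.resize(d["top"]["img"][80:305,235:435,::-1],None,fx=2.6,fy=2.6,interpolation=cv2.INTER_CUBIC))
```

```text
(no output)
```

View pics/top_crop.png

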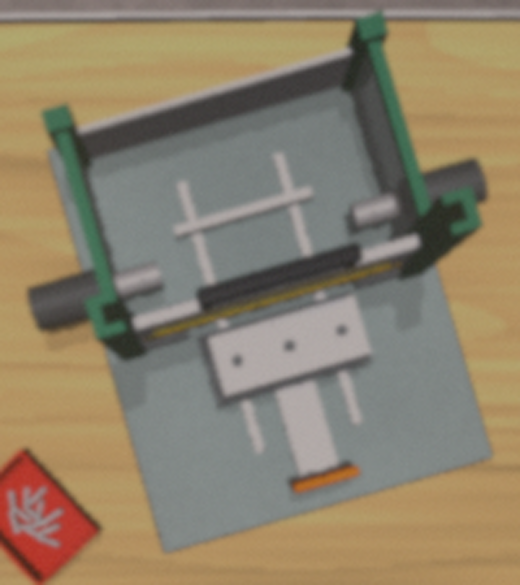

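```bash
cat > lib.py <<'E'
import cv2,numpy as np,pickle
from scipy.optimize import least_squares
def proj(f,P):
    return cv2.projectPoints(np.asarray(P,float).reshape(-1,1,3),f["rvec"],f["tvec"],f["mtx"],f["dist"])[0].reshape(-1,2)
def back(f,uv,z):
    n=cv2.undistortPoints(np.array([[uv]],float),f["mtx"],f["dist"])[0,0]
    R=cv2.Rodrigues(np.array(f["rvec"]))[0]; c=-R.T@np.array(f["tvec"]).ravel(); r=R.T@np.array([*n,1]); return c+r*(z-c[2])/r[2]
def w(p,L):
    c,s=np.cos(p[2]),np.sin(p[2]); L=np.atleast_2d(np.array(L,float)); return np.c_[p[0]+c*L[:,0]-s*L[:,1],p[1]+s*L[:,0]+c*L[:,1],L[:,2]]
E
python3 - <<'E'
from lib import *
d=pickle.load(open("f0.pkl","rb"))
C=lambda a:np.array(a,float)/2.6+[235,80]
L=[[-180,0,86],[0,70,208],[0,-70,208],[-78,70,103],[-78,-70,103],[-22,70,103],[-22,-70,103]]
U=C([[325,477],[201,296],[358,254],[224,400],[370,353],[207,338],[355,296]])
f=lambda p:(proj(d["top"],w(p,L))-U).ravel()
r=least_squares(f,[700,0,.23],x_scale=[100,100,.1]);print(r.x,r.fun.reshape(-1,2).round(1))
np.save("st.npy",r.x)
for uv in([167,551],[492,457]):
    b=back(d["top"],C(uv),12);c,s=np.cos(r.x[2]),np.sin(r.x[2]);e=b[:2]-r.x[:2];print("base corner local",c*e[0]+s*e[1],-s*e[0]+c*e[1])
print("scene",proj(d["scene"],w(r.x,[[0,70,208],[0,-70,208],[-180,0,86],[0,142,302],[0,-142,302]])))
print("handle,tab",w(r.x,[[0,0,200],[-180,0,86]]))
print("tub",back(d["top"],(247,279),45),"spray",back(d["top"],(480,213),170))
E
```

```text
[ 6.62309572e+02 -3.97523446e+01  2.75773995e-01] [[ 0.5  1.3]
 [-0.9  1.8]
 [ 0.7  0.4]
 [-0.1 -2.1]
 [ 0.3 -0.1]
 [ 0.  -0.8]
 [-0.5 -0.7]]
base corner local -208.5557344055834 164.74361150699409
base corner local -206.74420470948098 -169.01560672706896
scene [[361.25169278 231.81307728]
 [299.52142012 273.76003171]
 [265.27641036 258.42654616]
 [392.71335802 165.89606636]
 [254.3322829  247.04858027]]
handle,tab [[662.30957167 -39.75234456 200.        ]
 [489.11091965 -88.76486273  86.        ]]
tub [451.79535425 191.6689759   45.        ] spray [ 608.02400069 -351.23012723  170.        ]
```

Run:
```python
from lib import *
d=pickle.load(open("f0.pkl","rb"));p=np.load("st.npy")
L=[[0,70,208],[0,-70,208],[-180,32,86],[-180,-32,86],[0,142,302],[0,-142,302],[-8,70,208],[-8,-70,208],[0,70,0],[190,0,122],[-210,170,12],[-210,-170,12]]
im=cv2.resize(d["scene"]["img"][150:390,185:505,::-1],None,fx=2.5,fy=2.5,interpolation=cv2.INTER_CUBIC)
for u in proj(d["scene"],w(p,L)): cv2.drawMarker(im,tuple(((u-[185,150])*2.5).astype(int).tolist()),(255,0,255),0,12,1)
cv2.imwrite("pics/sc_crop.png",im)
```

```text
(no output)
```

View pics/sc_crop.png

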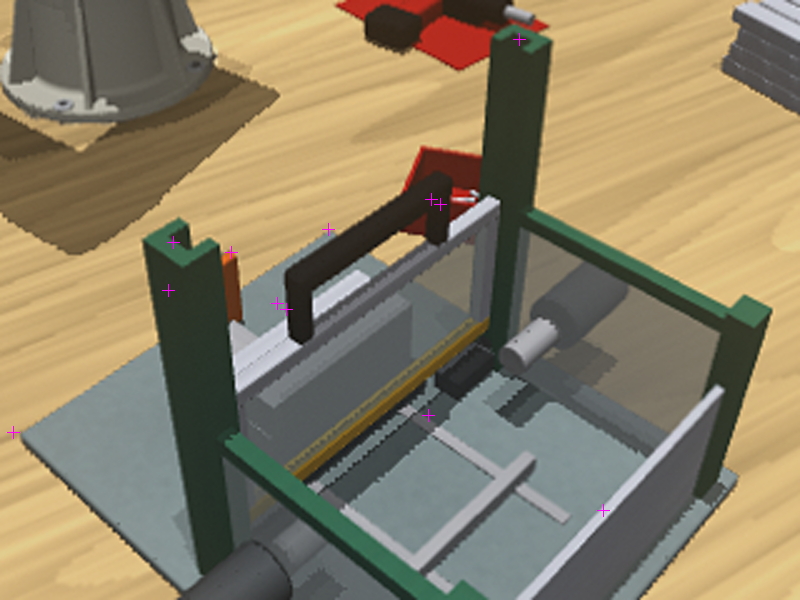

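Run:
```python
from lib import *
d=pickle.load(open("f0.pkl","rb"))
C=lambda a:np.array(a,float)/2.6+[235,80]
S=lambda a:np.array(a,float)/2.5+[185,150]
LT=[[-180,0,86],[-78,70,103],[-78,-70,103],[-22,70,103],[-22,-70,103],[0,142,302],[0,-142,302]]
UT=C([[325,477],[224,400],[370,353],[207,338],[355,296],[104,318],[462,214]])
LS=[[0,142,302],[0,-142,302]]; US=S([[521,42],[181,247]])
HT=C([[201,296],[358,254]]);HS=S([[436,182],[298,276]])
def f(p):
    H=[[p[3],70,p[4]],[p[3],-70,p[4]]]
    return np.r_[proj(d["top"],w(p,LT+H))-np.r_[UT,HT],proj(d["scene"],w(p,LS+H))-np.r_[US,HS]].ravel()
r=least_squares(f,[660,-40,.27,0,208],x_scale=[100,100,.1,10,10],loss="soft_l1");print(r.x,f(r.x).reshape(-1,2).round(1))
np.save("st2.npy",r.x)
print("handle,tab",w(r.x,[[r.x[3],0,200],[-180,0,86]]))
```

```text
[ 6.61571759e+02 -3.79779289e+01  2.87566093e-01 -2.86629443e-01
  2.27407581e+02] [[ 0.6  1.3]
 [-0.4 -1.6]
 [-0.2 -0.2]
 [-0.5 -0.2]
 [-1.2 -0.7]
 [ 0.1 -0.6]
 [-0.3 -1.3]
 [-1.7  1.7]
 [ 0.8 -0.8]
 [-0.9 -1.7]
 [-1.1 -2. ]
 [ 2.5 -1.3]
 [-4.2  3. ]]
handle,tab [[661.29689901 -38.05922253 200.        ]
 [488.96309539 -89.02936757  86.        ]]
```

Camera views agree on the station at about (661.5, -38) with yaw 0.28, and the handle looks a bit higher than fully closed. I'll move above the handle and check with the wrist camera.

send_rows:
  moves:
    - [[0.012, 0.025, 0.02, 0, 0, 0.09, 1], [0.025, 0.033, 0.02, 0, 0, 0.09, 1], [0.025, 0.034, 0.02, 0, 0, 0.09, 1], [0.025, 0.034, 0.02, 0, 0, 0.09, 1], [0.025, 0.034, 0.02, 0, 0, 0.09, 1], [0.025, 0.034, 0.02, 0, 0, 0.09, 1], [0.025, 0.034, 0.02, 0, 0, 0.09, 1], [0.025, 0.034, 0.02, 0, 0, 0.09, 1], [0.025, 0.034, 0.01, 0, 0, 0.09, 1], [0.025, 0.034, 0, 0, 0, 0.09, 1]]

```text
clock: 1.1
eef_pos: [484.9, -242.9, 420.0]
tcp_rot: [3.139, 0.001, 1.31]
contact_force: [0.4, -0.2, 0.7]
opening: 1.002
grasp_force: 0.0
```

send_rows:
  moves:
    - [[0.025, 0.034, 0, 0, 0, 0.09, 1], [0.025, 0.034, 0, 0, 0, 0.09, 1], [0.025, 0.034, 0, 0, 0, 0.09, 1], [0.025, 0.034, 0, 0, 0, 0.09, 1], [0.025, 0.034, 0, 0, 0, 0.09, 1], [0.025, 0.034, 0, 0, 0, 0.09, 1], [0, 0, 0, 0, 0, 0, 1], [0, 0, 0, 0, 0, 0, 1]]

```text
clock: 1.9
eef_pos: [633.8, -39.5, 417.4]
tcp_rot: [-3.14, -0.0, 1.847]
contact_force: [0.0, -1.2, 0.5]
opening: 0.998
grasp_force: 0.0
```

Run:
```python
from rig import sense, grab_frame
import cv2,pickle
s=sense();f=grab_frame("wrist");pickle.dump((s,f),open("w1.pkl","wb"));cv2.imwrite("pics/w1.png",f["img"][:,:,::-1])
print(s["clock"],s["eef_pos"],s["tcp_rot"],s["qpos"],f["T_tool_cam"],f["mtx"],f["dist"])
```

```text
1.9 [633.76068424 -39.46442812 417.38412607] [-3.13994323e+00 -2.37579118e-04  1.84697140e+00] [-6.43844634e-02  2.63204092e-01  1.39094752e+00 -3.28092968e-04
  1.48907510e+00 -3.40532682e-01] [[-1.49508835e-03 -9.63641980e-01 -2.67192627e-01  6.67530273e+01]
 [ 9.99998869e-01 -1.48501932e-03 -2.39750987e-04 -1.71665129e-01]
 [-1.65752099e-04 -2.67192683e-01  9.63643110e-01 -1.25460915e+02]
 [ 0.00000000e+00  0.00000000e+00  0.00000000e+00  1.00000000e+00]] [[364.8357142    0.         317.83843994]
 [  0.         364.8357142  236.82154119]
 [  0.           0.           1.        ]] [-0.02215717  0.          0.          0.          0.        ]
```

View pics/w1.png

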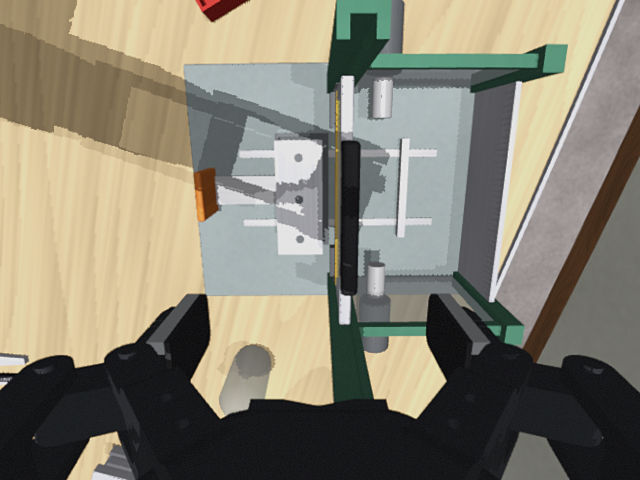

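```bash
cat >> lib.py <<'E'
from scipy.spatial.transform import Rotation as Ro
def wf(s,f):
    T=np.eye(4);T[:3,:3]=Ro.from_euler("xyz",s["tcp_rot"]).as_matrix();T[:3,3]=s["eef_pos"]
    M=np.linalg.inv(T@f["T_tool_cam"]); return dict(f,rvec=cv2.Rodrigues(M[:3,:3])[0],tvec=M[:3,3])
E
python3 - <<'E'
from lib import *
g=wf(*pickle.load(open("w1.pkl","rb")));d=pickle.load(open("f0.pkl","rb"));p=np.load("st2.npy")
C=lambda a:np.array(a,float)/2.6+[235,80]
S=lambda a:np.array(a,float)/2.5+[185,150]
E=[((351,142),1),((349,295),-1)]
for z in(200,208,216,224,232):
    a,b=back(g,(351,142),z),back(g,(349,295),z); e=a-b
    print(z,"len",np.linalg.norm(e),"yaw",np.arctan2(-e[0],e[1]),"mid",(a+b)[:2]/2,"top",(back(d["top"],C((201,296)),z)+back(d["top"],C((358,254)),z))[:2]/2,"scene",(back(d["scene"],S((436,182)),z)+back(d["scene"],S((298,276)),z))[:2]/2)
print("pred tab",proj(g,w(p,[[-180,32,86],[-180,-32,86]])),"post",proj(g,w(p,[[0,142,302],[-22,70,103],[-22,-70,103],[-78,-70,103],[-78,70,103]])))
E
```

```text
200 len 151.2707688711363 yaw 0.2852722763757494 mid [666.91986167 -44.91604047] top [665.69599868 -40.29276189] scene [631.07234336 -18.9437775 ]
208 len 147.7411573945666 yaw 0.2852722763757493 mid [665.72242782 -43.29075207] top [664.67894262 -39.90521136] scene [639.63161377 -24.11869265]
216 len 144.21154591799686 yaw 0.2852722763757484 mid [664.52499397 -41.66546367] top [663.66188656 -39.51766082] scene [648.19088419 -29.2936078 ]
224 len 140.68193444142716 yaw 0.2852722763757491 mid [663.32756012 -40.04017527] top [662.6448305  -39.13011029] scene [656.7501546  -34.46852296]
232 len 137.1523229648574 yaw 0.285272276375749 mid [662.13012627 -38.41488687] top [661.62777444 -38.74255976] scene [665.30942501 -39.64343811]
pred tab [[195.16249071 172.10949576]
 [200.16643738 222.26327032]] post [[361.45908448  15.13756691]
 [322.11685047 138.69856847]
 [323.20121193 253.00128996]
 [279.02612118 253.51876561]
 [274.13570398 139.36733663]]
```

The wrist camera gives the handle centre at (662.5, -39.5), z≈219 with yaw 0.285, so the guard starts about 19 mm up. This agrees with the other cameras. Descending to grasp.

send_rows:
  moves:
    - [[0.014, 0, 0, 0, 0, 0.009, 1], [0.015, 0, -0.01, 0, 0, 0, 1], [0, 0, -0.03, 0, 0, 0, 1], [0, 0, -0.035, 0, 0, 0, 1], [0, 0, -0.035, 0, 0, 0, 1], [0, 0, -0.035, 0, 0, 0, 1], [0, 0, -0.03, 0, 0, 0, 1], [0, 0, -0.02, 0, 0, 0, 1], [0, 0, -0.006, 0, 0, 0, 1], [0, 0, 0, 0, 0, 0, 0.2]]
  grip_force: 50

```text
clock: 2.95
eef_pos: [662.2, -40.9, 216.2]
tcp_rot: [-3.14, -0.001, 1.854]
contact_force: [-0.7, -0.2, -0.6]
opening: 0.855
grasp_force: 0.0
```

send_rows:
  moves:
    - [[0, 0, 0, 0, 0, 0, -0.3], [0, 0, 0, 0, 0, 0, -0.6], [0, 0, 0, 0, 0, 0, -1], [0, 0, 0, 0, 0, 0, -1], [0, 0, 0, 0, 0, 0, -1], [0, 0, 0, 0, 0, 0, -1]]

```text
clock: 3.55
eef_pos: [663.0, -40.3, 217.8]
tcp_rot: [3.141, 0.0, 1.855]
contact_force: [-0.0, -1.2, 3.0]
opening: 0.176
grasp_force: 51.1
```

Gripped (opening 15 mm). Lifting.

send_rows:
  moves:
    - [[0, 0, 0.004, 0, 0, 0, -1], [0, 0, 0.01, 0, 0, 0, -1], [0, 0, 0.014, 0, 0, 0, -1], [0, 0, 0.016, 0, 0, 0, -1], [0, 0, 0.016, 0, 0, 0, -1], [0, 0, 0.016, 0, 0, 0, -1], [0, 0, 0.012, 0, 0, 0, -1], [0, 0, 0.007, 0, 0, 0, -1], [0, 0, 0.002, 0, 0, 0, -1], [0, 0, 0, 0, 0, 0, -1]]

```text
clock: 4.55
eef_pos: [662.9, -40.3, 314.0]
tcp_rot: [3.142, 0.0, 1.855]
contact_force: [4.1, -0.5, -6.2]
opening: 0.179
grasp_force: 50.4
```

send_rows:
  moves:
    - [[0, 0, 0, 0, 0, 0, -1], [0, 0, 0, 0, 0, 0, -1], [0, 0, 0, 0, 0, 0, -0.4], [0, 0, 0, 0, 0, 0, 0.2], [0, 0, 0, 0, 0, 0, 0.7], [0, 0, 0, 0, 0, 0, 1], [0, 0, 0, 0, 0, 0, 1], [0, 0, 0, 0, 0, 0, 1]]

```text
clock: 5.35
eef_pos: [662.7, -40.2, 314.4]
tcp_rot: [3.142, -0.0, 1.855]
contact_force: [0.0, -0.0, -1.2]
opening: 0.998
grasp_force: 0.0
```

send_rows:
  moves:
    - [[0, 0, 0.015, 0, 0, 0, 1], [0, 0, 0.035, 0, 0, 0, 1], [0, 0, 0.04, 0, 0, 0, 1], [-0.023, -0.007, 0, 0, 0, 0, 0.5], [-0.042, -0.012, 0, 0, 0, 0, 0], [-0.042, -0.012, 0, 0, 0, 0, -1], [-0.042, -0.012, 0, 0, 0, 0, -1], [-0.042, -0.012, 0, 0, 0, 0, -1], [-0.039, -0.012, 0, 0, 0, 0, -1], [0, 0, 0, 0, 0, 0, -1]]

```text
clock: 6.35
eef_pos: [429.1, -108.0, 405.9]
tcp_rot: [3.141, 0.001, 1.853]
contact_force: [0.2, 0.4, -0.8]
opening: 0.002
grasp_force: 0.0
```

Run:
```python
from rig import sense, grab_frame
from lib import *
s=sense();f=grab_frame("wrist");pickle.dump((s,f),open("w2.pkl","wb"))
im=f["img"][:,:,::-1].copy();g=wf(s,f);p=np.load("st2.npy")
for u in proj(g,w(p,[[-175,32,86],[-175,-32,86],[-185,32,86],[-185,-32,86],[-22,70,103],[-78,-70,103]])): cv2.drawMarker(im,tuple(u.astype(int).tolist()),(255,0,255),0,8,1)
cv2.imwrite("pics/w2.png",im);print(s["clock"],s["eef_pos"],s["tcp_rot"],s["opening"])
```

```text
6.35 [ 429.07085739 -108.03659944  405.94187395] [3.14116570e+00 1.19910774e-03 1.85319578e+00] 0.0015714249245837597
```

View pics/w2.png

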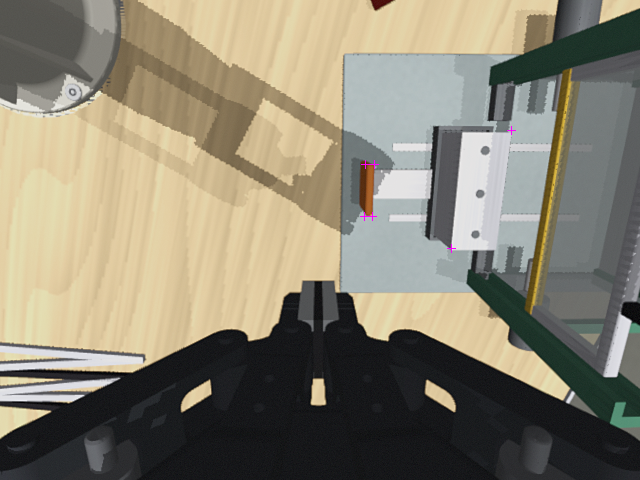

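The tab and part match the predictions, the carriage is out and the guard is up. Descending in front of the tab.

send_rows:
  moves:
    - [[0, 0, -0.02, 0, 0, 0, -1], [0, 0, -0.04, 0, 0, 0, -1], [0, 0, -0.045, 0, 0, 0, -1], [0, 0, -0.045, 0, 0, 0, -1], [0, 0, -0.045, 0, 0, 0, -1], [0, 0, -0.045, 0, 0, 0, -1], [0, 0, -0.045, 0, 0, 0, -1], [0, 0, -0.035, 0, 0, 0, -1], [0, 0, -0.02, 0, 0, 0, -1], [0, 0, -0.004, 0, 0, 0, -1]]

```text
clock: 7.4
eef_pos: [432.6, -106.8, 58.3]
tcp_rot: [-3.139, -0.002, 1.855]
contact_force: [-0.0, 0.4, 1.2]
opening: -0.005
grasp_force: 0.0
```

send_rows:
  moves:
    - [[0.005, 0.0015, 0, 0, 0, 0, -1], [0.006, 0.0018, 0, 0, 0, 0, -1], [0.006, 0.0018, 0, 0, 0, 0, -1], [0.005, 0.0015, 0, 0, 0, 0, -1], [0.004, 0.0012, 0, 0, 0, 0, -1], [0.004, 0.0012, 0, 0, 0, 0, -1], [0.004, 0.0012, 0, 0, 0, 0, -1], [0.004, 0.0012, 0, 0, 0, 0, -1], [0.004, 0.0012, 0, 0, 0, 0, -1], [0.004, 0.0012, 0, 0, 0, 0, -1]]

```text
clock: 8.4
eef_pos: [479.1, -93.4, 60.4]
tcp_rot: [3.141, 0.0, 1.855]
contact_force: [-2.2, -1.9, 5.2]
opening: -0.002
grasp_force: 2.8
```

send_rows:
  moves:
    - [[0.005, 0.0015, 0, 0, 0, 0, -1], [0.006, 0.0018, 0, 0, 0, 0, -1], [0.007, 0.002, 0, 0, 0, 0, -1], [0.008, 0.0024, 0, 0, 0, 0, -1], [0.008, 0.0024, 0, 0, 0, 0, -1], [0.008, 0.0024, 0, 0, 0, 0, -1], [0.007, 0.002, 0, 0, 0, 0, -1], [0.006, 0.0018, 0, 0, 0, 0, -1], [0.005, 0.0015, 0, 0, 0, 0, -1], [0.004, 0.0012, 0, 0, 0, 0, -1]]

```text
clock: 9.4
eef_pos: [543.4, -74.5, 60.4]
tcp_rot: [3.141, 0.0, 1.855]
contact_force: [-1.5, -3.5, 5.5]
opening: -0.002
grasp_force: 2.9
```

send_rows:
  moves:
    - [[0.004, 0.0012, 0, 0, 0, 0, -1], [0.003, 0.0009, 0, 0, 0, 0, -1], [0.003, 0.0009, 0, 0, 0, 0, -1], [0.002, 0.0006, 0, 0, 0, 0, -1], [0, 0, 0, 0, 0, 0, -1]]

```text
clock: 9.9
eef_pos: [555.4, -70.9, 60.4]
tcp_rot: [3.141, 0.0, 1.855]
contact_force: [0.4, -2.8, 3.6]
opening: 0.003
grasp_force: 1.7
```

send_rows:
  moves:
    - [[0.002, 0.0006, 0, 0, 0, 0, -1], [0.002, 0.0006, 0, 0, 0, 0, -1], [0.002, 0.0006, 0, 0, 0, 0, -1], [0.002, 0.0006, 0, 0, 0, 0, -1], [0, 0, 0, 0, 0, 0, -1]]

```text
clock: 10.4
eef_pos: [559.8, -69.4, 60.2]
tcp_rot: [-3.136, -0.001, 1.855]
contact_force: [-12.3, -10.2, 16.1]
opening: -0.002
grasp_force: 10.5
```

Run:
```python
from rig import sense, grab_frame
from lib import *
s=sense();f=grab_frame("wrist");im=f["img"][:,:,::-1].copy();g=wf(s,f);p=np.load("st2.npy")
for u in proj(g,w(p,[[-75,32,86],[-75,-32,86],[-85,32,86],[-85,-32,86],[22,70,103],[22,-70,103]])):
  if abs(u).max()<1000: cv2.drawMarker(im,tuple(u.astype(int).tolist()),(255,0,255),0,8,1)
cv2.imwrite("pics/w3.png",im);print(s["clock"],s["eef_pos"],s["contact_force"])
```

```text
10.4 [559.8314176  -69.35541335  60.16410726] [-12.32826767 -10.16549159  16.11441513]
```

View pics/w3.png

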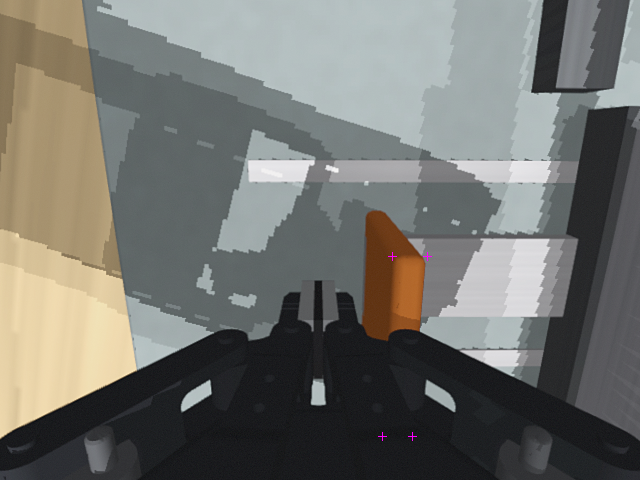

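The tab sits on the predicted fully-in marks and the force rose against the stop. Backing off and rising.

send_rows:
  moves:
    - [[-0.005, -0.0015, 0, 0, 0, 0, -1], [-0.01, -0.003, 0, 0, 0, 0, -1], [-0.02, -0.006, 0, 0, 0, 0, -1], [-0.025, -0.007, 0, 0, 0, 0, -1], [-0.02, -0.006, 0.01, 0, 0, 0, -1], [0, 0, 0.03, 0, 0, 0, -1], [0, 0, 0.045, 0, 0, 0, -1], [0, 0, 0.045, 0, 0, 0, -1], [0, 0, 0.045, 0, 0, 0, -1], [0, 0, 0.045, 0, 0, 0, -1]]

```text
clock: 11.45
eef_pos: [481.6, -91.5, 281.6]
tcp_rot: [-3.141, -0.001, 1.855]
contact_force: [1.0, -0.1, -0.3]
opening: 0.004
grasp_force: 0.0
```

send_rows:
  moves:
    - [[0, 0, 0.045, 0, 0, 0, -1], [0, 0, 0.045, 0, 0, 0, -1], [0, 0, 0.03, 0, 0, 0, 0], [0, 0, 0.01, 0, 0, 0, 1], [0, 0, 0, 0, 0, 0, 1], [0, 0, 0, 0, 0, 0, 1]]

```text
clock: 12.05
eef_pos: [481.9, -91.7, 408.4]
tcp_rot: [-3.139, -0.001, 1.855]
contact_force: [0.5, -0.5, -0.1]
opening: 0.681
grasp_force: 0.0
```

Run:
```python
from rig import sense, grab_frame
from lib import *
s=sense();f=grab_frame("wrist");g=wf(s,f);p=np.load("st2.npy");t=grab_frame("top")
im=np.hstack([f["img"][60:360,280:640],t["img"][80:305,235:435].repeat(2,0).repeat(2,1)[:300]])[:,:,::-1].copy()
for u in proj(g,w(p,[[-75,32,86],[-75,-32,86],[0,70,323],[0,-70,323],[22,70,103],[22,-70,103]])):
  cv2.drawMarker(im,tuple((u-[280,60]).astype(int).tolist()),(255,0,255),0,8,1)
for u in proj(t,w(p,[[-80,0,86],[0,70,323],[0,-70,323],[78,70,103],[78,-70,103],[22,70,103]])):
  cv2.drawMarker(im,tuple(((u-[235,80])*2+[360,0]).astype(int).tolist()),(255,0,255),0,8,1)
cv2.imwrite("pics/w4.png",im);print(s["clock"],s["eef_pos"],s["tcp_rot"],s["contact_force"],s["opening"])
```

```text
12.05 [481.93919441 -91.73441353 408.40566198] [-3.13939573e+00 -1.32351616e-03  1.85486434e+00] [ 0.45656194 -0.46697227 -0.07603641] 0.6807447898010568
```

View pics/w4.png

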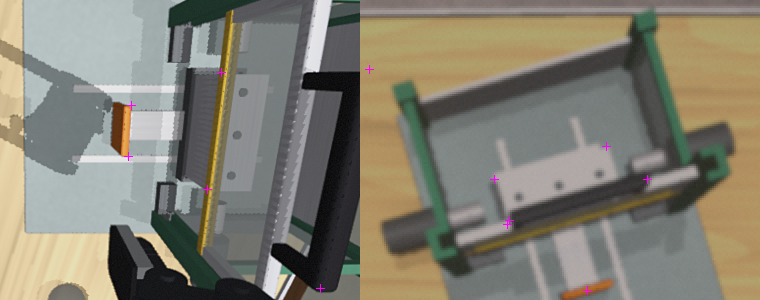

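The part and tab are on the predicted "in" marks and the guard is still up. Back to the handle.

send_rows:
  moves:
    - [[0.02, 0.006, 0, 0, 0, 0, 1], [0.037, 0.0105, 0, 0, 0, 0, 1], [0.037, 0.0105, 0, 0, 0, 0, 1], [0.037, 0.0105, 0, 0, 0, 0, 1], [0.03, 0.0085, 0, 0, 0, 0, 1], [0.0195, 0.0055, 0, 0, 0, 0, 1], [0, 0, 0, 0, 0, 0, 1], [0, 0, -0.02, 0, 0, 0, 1], [0, 0, -0.03, 0, 0, 0, 1], [0, 0, -0.03, 0, 0, 0, 1]]

```text
clock: 13.15
eef_pos: [662.1, -40.7, 328.6]
tcp_rot: [-3.141, -0.0, 1.855]
contact_force: [-0.2, -0.6, 0.3]
opening: 1.001
grasp_force: 0.0
```

send_rows:
  moves:
    - [[0, 0, -0.014, 0, 0, 0, 1], [0, 0, 0, 0, 0, 0, 0.5], [0, 0, 0, 0, 0, 0, 0], [0, 0, 0, 0, 0, 0, -0.5], [0, 0, 0, 0, 0, 0, -1], [0, 0, 0, 0, 0, 0, -1], [0, 0, 0, 0, 0, 0, -1], [0, 0, 0, 0, 0, 0, -1]]

```text
clock: 13.95
eef_pos: [663.1, -40.6, 316.8]
tcp_rot: [-3.142, 0.0, 1.855]
contact_force: [-3.4, -1.3, 2.7]
opening: 0.176
grasp_force: 51.5
```

send_rows:
  moves:
    - [[0, 0, -0.004, 0, 0, 0, -1], [0, 0, -0.01, 0, 0, 0, -1], [0, 0, -0.014, 0, 0, 0, -1], [0, 0, -0.015, 0, 0, 0, -1], [0, 0, -0.015, 0, 0, 0, -1], [0, 0, -0.015, 0, 0, 0, -1], [0, 0, -0.012, 0, 0, 0, -1], [0, 0, -0.008, 0, 0, 0, -1], [0, 0, -0.004, 0, 0, 0, -1], [0, 0, -0.003, 0, 0, 0, -1]]

```text
clock: 14.95
eef_pos: [663.1, -40.6, 215.9]
tcp_rot: [-3.141, 0.0, 1.855]
contact_force: [-3.8, -3.8, 3.0]
opening: 0.175
grasp_force: 51.5
```

send_rows:
  moves:
    - [[0, 0, -0.003, 0, 0, 0, -1], [0, 0, -0.003, 0, 0, 0, -1], [0, 0, -0.002, 0, 0, 0, -1], [0, 0, -0.002, 0, 0, 0, -1], [0, 0, 0, 0, 0, 0, -1]]

```text
clock: 15.45
eef_pos: [663.1, -40.6, 206.1]
tcp_rot: [-3.141, 0.0, 1.855]
contact_force: [-2.8, -3.7, -1.1]
opening: 0.177
grasp_force: 51.1
```

Still free; continuing slowly to the sill.

send_rows:
  moves:
    - [[0, 0, -0.002, 0, 0, 0, -1], [0, 0, -0.002, 0, 0, 0, -1], [0, 0, -0.002, 0, 0, 0, -1], [0, 0, -0.002, 0, 0, 0, -1], [0, 0, 0, 0, 0, 0, -1]]

```text
clock: 15.95
eef_pos: [663.1, -40.6, 198.2]
tcp_rot: [-3.141, 0.0, 1.855]
contact_force: [-3.4, -3.9, -0.3]
opening: 0.176
grasp_force: 51.2
```

send_rows:
  moves:
    - [[0, 0, -0.001, 0, 0, 0, -1], [0, 0, -0.001, 0, 0, 0, -1], [0, 0, -0.001, 0, 0, 0, -1], [0, 0, -0.001, 0, 0, 0, -1], [0, 0, 0, 0, 0, 0, -1]]

```text
clock: 16.45
eef_pos: [663.1, -40.6, 196.9]
tcp_rot: [3.141, 0.0, 1.855]
contact_force: [-11.8, -4.1, 19.5]
opening: 0.182
grasp_force: 53.9
```

The guard is on its sill (force rose, motion stopped). Release and retreat.

send_rows:
  moves:
    - [[0, 0, 0, 0, 0, 0, -0.5], [0, 0, 0, 0, 0, 0, 0], [0, 0, 0, 0, 0, 0, 0.6], [0, 0, 0, 0, 0, 0, 1], [0, 0, 0, 0, 0, 0, 1], [0, 0, 0, 0, 0, 0, 1], [0, 0, 0.01, 0, 0, 0, 1], [0, 0, 0.03, 0, 0, 0, 1], [0, 0, 0.04, 0, 0, 0, 1], [0, 0, 0.04, 0, 0, 0, 1]]

```text
clock: 17.45
eef_pos: [663.0, -40.5, 316.1]
tcp_rot: [-3.141, -0.0, 1.855]
contact_force: [-0.2, -0.5, -0.4]
opening: 0.998
grasp_force: 0.0
```

send_rows:
  moves:
    - [[0, 0, 0.04, 0, 0, 0, 1], [0, 0, 0.04, 0, 0, 0, 1], [-0.02, -0.006, 0.01, 0, 0, 0, 1], [-0.04, -0.012, 0, 0, 0, 0, 1], [-0.04, -0.012, 0, 0, 0, 0, 1], [-0.04, -0.012, 0, 0, 0, 0, 1], [-0.03, -0.009, 0, 0, 0, 0, 1], [0, 0, 0, 0, 0, 0, 1], [0, 0, 0, 0, 0, 0, 1]]

```text
clock: 18.35
eef_pos: [493.3, -91.6, 405.5]
tcp_rot: [3.139, 0.001, 1.854]
contact_force: [0.4, 0.3, 0.7]
opening: 0.998
grasp_force: 0.0
```

Run:
```python
from rig import sense, grab_frame
from lib import *
s=sense();p=np.load("st2.npy");t=grab_frame("scene")
im=cv2.resize(t["img"][150:390,185:505,::-1],None,fx=2.4,fy=2.4,interpolation=cv2.INTER_CUBIC)
for u in proj(t,w(p,[[-80,0,86],[0,70,208],[0,-70,208],[78,70,103],[78,-70,103],[22,-70,103]])):
  cv2.drawMarker(im,tuple(((u-[185,150])*2.4).astype(int).tolist()),(255,0,255),0,8,1)
cv2.imwrite("pics/s5.png",im);print(s["clock"],s["eef_pos"],s["contact_force"],s["opening"])
```

```text
18.35 [493.31452993 -91.58911454 405.4662459 ] [0.42974629 0.3394788  0.71458172] 0.9977746474081095
```

View pics/s5.png

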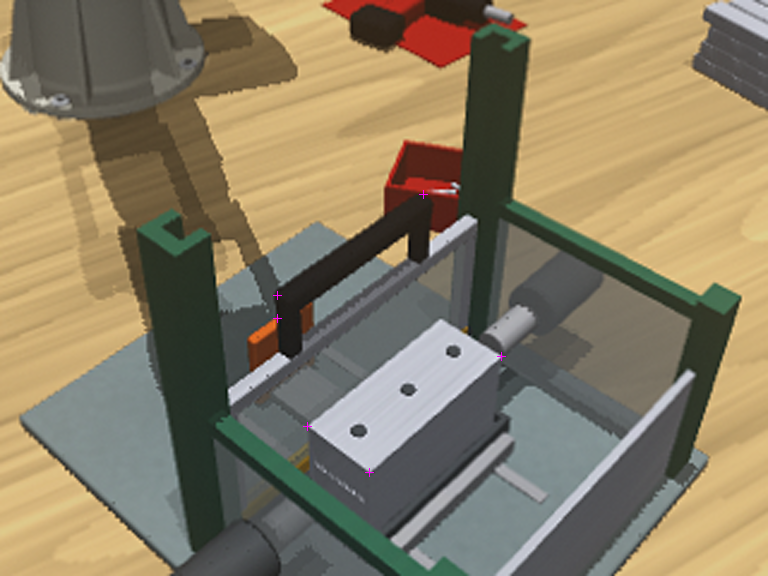

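The handle is at its closed marks, the part stands upright on its marks, and the tub hasn't moved. Handing in.

```bash
python3 -c "
from rig import sign_off
print(sign_off())"
```

```text
the job is handed in; nothing more can be done
None
```

I raised the guard, pushed the carriage in to its stop with the part upright, and lowered the guard onto its sill. The job was handed in at about 18 s; the rig gave no verdict.

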